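# Put a sample dish away and lock the locker

## Task

Lift only the top dish off the nested stack, leaving the two below it where they stand, and set it upright on the middle of the dark pad of the sample locker. Slide the hood fully shut over it. Then take the T-key that stands in the lock and turn it gently back and forth, pressing lightly, until it drops home into the hidden keyway; turn the key on clockwise until it has swung the latch tongue fully across the track behind the hood, and let go, leaving the key in the lock and the things around undisturbed.

Things in the scene. Friction and masses are not known exactly. Their poses are not given: they have to be found in the camera images.
- locker: Low fixed sample locker, grey base plate 110 x 250 x 6 mm; origin at the middle of its underside. The hood is parked at its +y end; at its -y end, beside the pad, stands a fixed end wall (96 mm wide, top 62 mm up, inner face at y = -113 mm). The lock housing stands on its -x side, towards the robot. Yaw within 0.25 rad of the world's.
- seat (a point): Middle of the top of the dark rubber pad (76 x 90 mm), 8 mm above the bench, where the dish must stand.
- hood (a joint): Travel of the sliding hood (m): 0 = parked open, 0.112 = fully shut, along the locker's -y; takes about 2 N. A plain grey cover, 96 (x) x 106 (y) mm, top 60 mm above the bench, open below and at its -y end, 88 mm wide and 48 mm high inside.
- hood_grip (a point): Centre of the black fin on top of the hood, to be pinched from above: 70 mm long along the locker's x, 14 mm thick along its y, 59 to 89 mm above the bench.
- lock_top (a point): Centre of the top face of the round steel lock housing (58 mm across), 56 mm above the bench, on the vertical lock axis. Its 36 mm bore hides a turning plate, sprung (it gives up to 6 mm when pressed with 4 to 10 N), with a cross-shaped keyway at a hidden angle, repeating every quarter turn, within 70 degrees of the key's start either way; play about 0.14 rad.
- key_handle (a point): Centre of the handle bar of the loose steel T-key (150 g) standing upright in the lock: bar 80 mm long along the key's x, 13 mm thick along y, 24 mm high. Under it a stem and a 46 mm flange. The bit is a four-winged cross 30 mm across. Not aligned, it rests on the hidden plate with this point 49 mm above lock_top.
- latch (a joint): Angle of the steel latch tongue (rad): 0 = open, beside the track; grows clockwise seen from above to its stop at 1.1, across the track just behind the shut hood. It is to be moved with the key only, once dropped home: after up to 0.8 rad of idle clockwise turning the key carries it along (about 0.1 Nm more).
- latch_tip (a point): Tip of the latch tongue, 66 mm from the lock axis, 16 mm above the bench; the tongue is 12 mm wide and 7 mm thick.
- dish_top_c (a point): Centre of the top dish, half-way up. The three dishes are alike: round, plain steel, 36 mm high, 60 g; upper body 60 mm across with upright walls 24 mm high, below it a narrower foot, 45 mm across and 12 mm high, that nests in the dish below. In the stack each stands 24 mm above the next: wall sits on rim.
- dish_mid_c (a point): Centre of the second dish of the stack, half-way up.
- dish_low_c (a point): Centre of the lowest dish of the stack, standing on the bench, half-way up.
- eyepiece: Bystander: black spare eyepiece, 36 mm across and 43 mm high, origin at its underside.
- beaker: Bystander: glass beaker, 71 mm across and 92 mm high, behind the locker, origin at its underside.
- can: Bystander: black can with a white cap, 37 mm across and 64 mm high, beyond the stack, origin at its underside.
- tape: Bystander: roll of tape lying flat, 100 mm across and 25 mm high, left of the locker, origin at its underside.
- key_flange (a point): Underside of the key's round flange, on its axis, 33 mm below the handle's centre. When the bit meets the keyway, the key, pressed lightly or let go, drops 16 mm until the flange rests on the housing. Then the hidden plate turns with the key (about 0.1 Nm). Let go and regripped, the key stays as it is.

How it is judged:
By the outcome, as a careful person would: the job done as asked, in the order asked, and still so for the second after the job is handed in, with the robot touching nothing.
It also fails if it takes over 72 s, if anything falls off the work surface, if the arm or the gripper's body presses on something with over 40 N, if the wrist force passes 120 N, or if a joint passes its speed limit or range.

## Robot

A 6-joint arm with a two-finger parallel gripper is mounted at the origin on a cart in front of the work surface, level with it; the furniture and walls round the work are solid. World frame = base frame: x ahead of the robot, y to its left, z up, the work surface at z = 0. Lengths are in m, angles in rad, forces in N, time in s.
With the tool pointing down it reaches from about 0.25 to 0.725 m from the base axis. Payload 4 kg.
Tool frame: the origin (TCP) lies between the finger pads; the fingertips stand 11 mm ahead of it and the grasp point (between the pads) lies 8 mm behind it (tcp_to_tips is the z of the fingertips in the tool frame, in m); z points along the fingers, y is the direction in which the jaws open and shut (so a half turn about z gives the same grasp; the last joint's range is limited). The gripper opens to 85 mm and grips with 20 to 120 N. Pads are 22 mm wide; open, the fingers measure 114 mm over their backs; the gripper's body (76 mm by 85 mm) begins 54 mm behind the grasp point. The pads swing forward as they close: fully open they stand 13 mm farther back than shut.
Start: joints at [-1.185, 0.241, 0.005, 1.335, 0, 1.571], TCP at [0.188, -0.463, 0.242] pointing down, gripper open.
Joint ranges: [-2.72, 2.72], [-1.05, 1.87], [-1.09, 1.28], [-1.99, 2.15], [-1.42, 1.44], [-3.14, 3.14]. Speed limits (rad/s): [2.79, 2.79, 3.14, 3.14, 3.14, 3.14].

## Interface

Orientations are given as a unit quaternion [x, y, z, w].
In Python, from workcell import * gives the robot as it stands.
- The arm moves only by the tool move_arm, never from a script. Its argument "moves" is a list that holds one entry, the list of rows, each a list of 7 numbers: the shift along the world's x, y, z in units of 500 mm (1.0 is 500 mm), then the turn, a rotation vector about the world's x, y, z in units of 30 degrees (1.0 is 30 degrees), then the closure, from -1 (fully open) to 1 (shut), so that 0 is half open. A call has 1 to 8 rows; each row shifts and turns the pose as measured when the row begins; what a row does not reach is not made up. A row lasts 1/12 s, in which the tool goes at most 41.7 mm and 7.16 degrees, less where a joint would pass 70% of its speed; a pose out of reach is approached as far as the arm can. A call with a number of a shift or a turn outside -1 to 1 is refused whole. A call with a gripper value outside its range is refused whole. The fingers move at their own pace and stop on an object; the grip force is fixed at half the most. Time passes only in rows, so rows that do not move let the fingers close. It gives the time, the measured TCP pose, the force and the opening at its end, in the units of the state.
- get_obs(): the state, without advancing time (a new reading comes with each control period).
- camera(name): name is "scene" or "top" or "wrist"; returns a dict with "pixels" (480x640x3 uint8, red, green, blue), "range_z" (480x640 float32, m along the optical axis (not along the pixel's ray), 0 where there is no reading), "fx", "fy", "cx", "cy" (pixels), "extrinsics" (4x4, takes a point from camera to world coordinates). Camera axes: x right, y down, z forward; pixel columns grow to the right and rows downward; lengths in m; the calibration is good to about 2 mm. A picture is of the moment at which its call begins.
- job_done(): hands the job in, once; it reports no verdict.
The state is a dict: "clock": time; "joint_pos": joint angles; "joint_vel": joint speeds; "tau": joint torques, N m; "eef_pos": TCP position; "tool_rot": TCP orientation; "ft_force": force on the tool from outside, world axes, zero at the start; "ft_torque": the same for the moment, N m; "grip_width": finger opening in m.
Only numpy, scipy, OpenCV 4.12 (cv2) and the standard library are available. Lean on these libraries where they do the work, as an engineer would, in place of code of your own. Each camera call takes 0.05 s, during which the arm holds its last target.

## Working session

There is one attempt and no reset: what is moved stays moved. The work goes in short steps, Python scripts to look and compute and a tool call to move; the robot and the scene stay as the last step left them, time stands still between calls to the robot, and variables do not carry over. Pictures are saved under pics/ and viewed, and the job is handed in when it is done.

Besides the shell and the picture viewer there is one more tool, called after "Call:" as name([rows], argument=value, ...), one row to a line, values as JSON. move_arm: Moves the arm, as the interface text tells. Shifts and turns lie within -1 to 1; 1 stands for 500 mm of shift or 30 degrees of turn. Its arguments: {"type":"object","properties":{"moves":{"type":"array","items":{"type":"array","items":{"type":"array","items":{"type":"number"}}}}},"required":["moves"]}

```bash
ls; mkdir -p pics
cat > h.py <<'E'
from workcell import *
import numpy as np, cv2
def shot(name, fn):
    c=camera(name); cv2.imwrite('pics/'+fn+'.png', c['pixels'][:,:,::-1].copy()); np.savez('pics/'+fn+'.npz', **c); return c
def pts(c):
    z=c['range_z']; v,u=np.mgrid[0:480,0:640]
    P=np.stack([(u-c['cx'])/c['fx']*z,(v-c['cy'])/c['fy']*z,z,np.ones_like(z)],-1)
    W=P@np.array(c['extrinsics']).T
    W=W[...,:3]; W[z==0]=np.nan; return W
def ray(c,u,v,h):
    E=np.array(c['extrinsics']); d=E[:3,:3]@np.array([(u-c['cx'])/c['fx'],(v-c['cy'])/c['fy'],1]); o=E[:3,3]
    return o+d*(h-o[2])/d[2]
E
python3 - <<'E'
from h import *
print(get_obs())
for n in ['scene','top','wrist']:
    c=shot(n,n+'0'); print(n,c['fx'],c['cx'],c['cy'],np.round(c['extrinsics'],3).tolist())
E
```

```text
pics
{'clock': 0.0, 'joint_pos': array([-1.18497734e+00,  2.41388944e-01,  3.69446120e-03,  1.33516818e+00,
       -2.87413338e-05,  1.57079702e+00]), 'joint_vel': array([-6.32667937e-05, -1.51870844e-03, -1.92725450e-04,  4.81885274e-04,
        1.06339800e-03,  3.08088372e-04]), 'tau': array([-5.10213049e-04, -3.72314930e+01,  2.52411246e+01,  1.71601254e-02,
        1.25324841e-04, -1.96683608e-06]), 'eef_pos': array([ 0.18792125, -0.46268222,  0.24141356]), 'tool_rot': array([ 9.81450135e-01,  1.91714799e-01, -2.12178271e-04, -1.01124714e-03]), 'ft_force': array([ 0.4119904 ,  0.20149961, -0.2494536 ]), 'ft_torque': array([0.0043194 , 0.0280463 , 0.01051028]), 'grip_width': 0.08519910844089207}
scene 438.6964349093926 315.1180197856502 233.6604817419867 [[0.512, -0.379, 0.771, -0.197], [-0.859, -0.251, 0.446, -0.397], [0.024, -0.891, -0.454, 0.55], [0.0, 0.0, 0.0, 1.0]]
top 603.9967904577837 324.1134092038021 242.71531200083004 [[-0.006, -0.988, 0.153, 0.353], [-1.0, 0.005, -0.008, 0.031], [0.007, -0.153, -0.988, 1.447], [0.0, 0.0, 0.0, 1.0]]
wrist 368.3986517204424 320.8578147130568 240.12202756330026 [[0.375, -0.878, -0.299, 0.265], [-0.927, -0.355, -0.12, -0.432], [-0.001, 0.322, -0.947, 0.373], [0.0, 0.0, 0.0, 1.0]]
```

View pics/scene0.png

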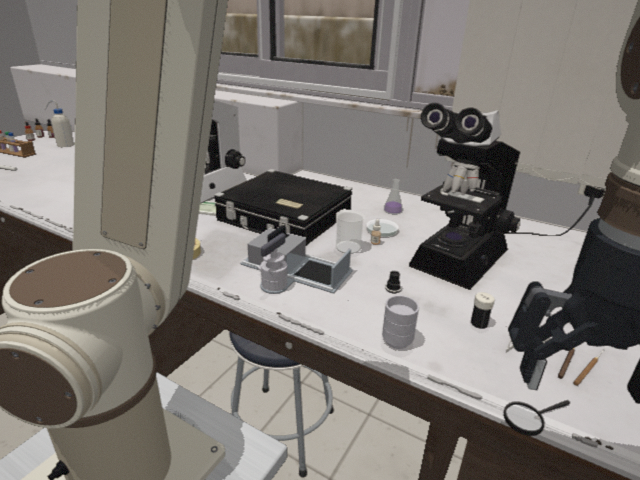

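View pics/top0.png

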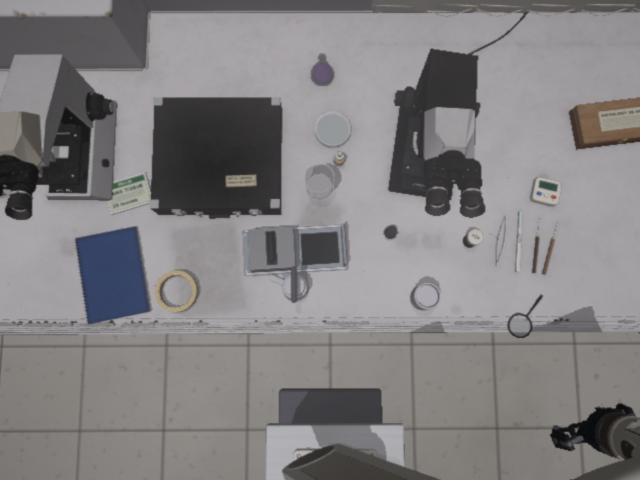

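The top view shows the locker at about (296,248), the lock and key at (294,285), the stack at (426,295), the eyepiece at (391,232), the can at (473,237), the beaker at (320,182) and the tape at (177,291). I'll enlarge the area and measure it.

Run:
```python
from h import *
c=dict(np.load('pics/top0.npz')); W=pts(c)
im=c['pixels'][:,:,::-1]
cv2.imwrite('pics/top_crop.png',cv2.resize(im[205:325,230:450],None,fx=3.6,fy=3.6,interpolation=cv2.INTER_CUBIC))
s=np.load('pics/scene0.npz'); i2=s['pixels'][:,:,::-1]
cv2.imwrite('pics/scene_crop.png',cv2.resize(i2[200:360,230:430],None,fx=3.6,fy=3.6,interpolation=cv2.INTER_CUBIC))
# heights map
z=W[...,2]
def show(n,u0,u1,v0,v1,lo,hi):
    m=np.zeros_like(z,bool); m[v0:v1,u0:u1]=True; m&=(z>lo)&(z<hi)
    q=W[m]; r=cv2.minAreaRect((q[:,:2]*1000).astype(np.float32)); cc=cv2.minEnclosingCircle((q[:,:2]*1000).astype(np.float32))
    print(n,m.sum(),'mean',q.mean(0).round(4),'rect',np.round(r[0],1),np.round(r[1],1),round(r[2],1),'circ',np.round(cc[0],1),round(cc[1],1))
show('stack rim',400,450,265,325,.078,.092)
show('fin',240,300,220,285,.08,.095)
show('hood top',240,320,220,285,.055,.065)
show('key bar',270,320,255,310,.105,.13)
show('housing',270,320,262,310,.050,.062)
show('base',235,355,215,280,.003,.012)
show('eyepiece',380,402,222,242,.03,.06)
show('can',460,485,225,250,.05,.075)
for v in range(225,300,6): print(v,' '.join('%3.0f'%(1000*x) for x in z[v,240:352:4]))
```

```text
stack rim 117 mean [ 0.4421 -0.2116  0.0837] rect [ 442.6 -211.5] [59.1 56.9] 87.6 circ [ 443.2 -211.8] 30.3
fin 198 mean [0.55   0.1386 0.0876] rect [524.2 124. ] [139.7  38.5] 29.9 circ [531.1 112. ] 69.8
hood top 1501 mean [0.5552 0.1411 0.0603] rect [537.  129.5] [138.3 130.2] 3.7 circ [537.1 129. ] 94.5
key bar 211 mean [0.4673 0.0886 0.1158] rect [468.1  88.7] [11.5 79.6] 90.0 circ [468.1  88.4] 39.8
housing 252 mean [0.4882 0.0991 0.0573] rect [487.3  99.6] [101.4  56.8] 30.3 circ [484.1 105.2] 51.6
base 2703 mean [0.5631 0.0611 0.007 ] rect [566.8  91.7] [289.4 157. ] 89.7 circ [566.9  91.2] 162.9
eyepiece 86 mean [ 0.6007 -0.1402  0.0389] rect [ 600.6 -139.7] [23.1 21.2] 1.6 circ [ 600.5 -140.1] 11.9
can 212 mean [ 0.5799 -0.3304  0.0639] rect [ 580.5 -330.9] [36.5 35.3] 60.4 circ [ 579.7 -331.3] 19.2
225  -4   2  -4  -1   3  -3  -0   0  -2  -1   2   2   0  -3   2  -4  -3   1   1  -1  -0  -1   5  14  18  12   6  -8
231  -1   9  64  62  60  65  60  64  60  62  61  53  60  57   8   7  10   9   4  13  11  12   9  -0  11   6  63  -4
237  -2 nan  61  60  59  65  59  86  88  64  6
[... 529 characters left out ...]
   2
267   3   0   5  59  65  58  60  66  66  62  57  60  58 118 118   5   8   9   2   4   6   3   7   6  16   8  11   3
273   0   2  11   5  11  10  14  10  12   5   4   6   6 117 105   4   4  -4   4   2   0  -2  -3   6  -1  -4  -1   3
279  -0  -5   0   0   6   2   1  -0  26  22  18   6  83 116 115  78  55   3   2  -2   4  -1  -1   1  -4   0   4  -0
285  -1  -1   2  -3   3   1  -3   1  -0  -0  -0  56  79 119 114  79  80   2   2   2   3   5  -4   2   5   1   1  -0
291  -4  -7   2   0   1  -2   4  -2   2  -3   3  52  74 116 118  76  57  12   2  -2   5   3  -1   1   1   2  -3   3
297  -1  -1  -5   5  -1   1   1   0   3   1   2   4   7 112 114  58  10   1  -4   4   0  -3   0  -1  -7   4   2  -2
```

View pics/top_crop.png

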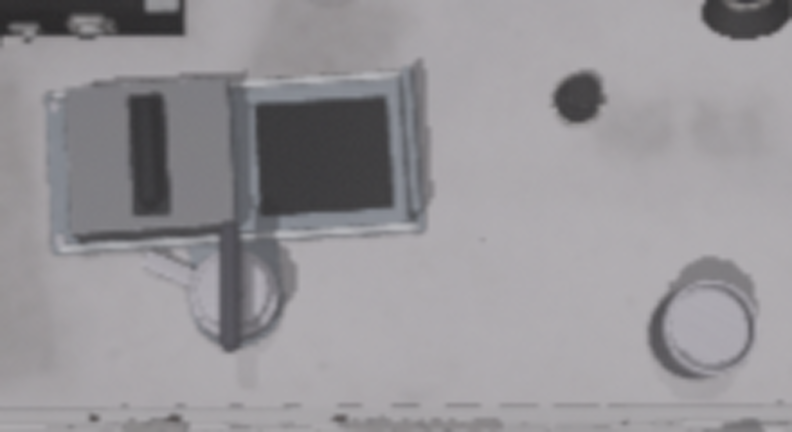

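View pics/scene_crop.png

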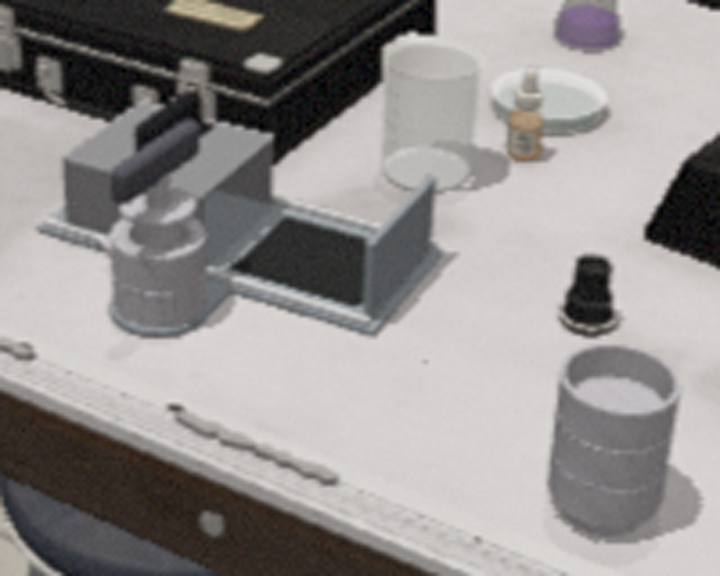

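Run:
```python
from h import *
import workcell; print([n for n in dir(workcell) if not n.startswith('_')])
try: print('tips',tcp_to_tips)
except Exception as e: print(e)
c=dict(np.load('pics/top0.npz')); im=c['pixels'][:,:,::-1].copy(); g=cv2.cvtColor(im,cv2.COLOR_BGR2GRAY)
def rectfit(mask,h,n):
    k,l,st,ce=cv2.connectedComponentsWithStats(mask.astype(np.uint8))
    i=1+np.argmax(st[1:,4]); cn=max(cv2.findContours((l==i).astype(np.uint8),cv2.RETR_EXTERNAL,cv2.CHAIN_APPROX_NONE)[0],key=len)
    P=np.array([ray(c,p[0][0],p[0][1],h)[:2]*1000 for p in cn],np.float32); r=cv2.minAreaRect(P)
    vs,us=np.nonzero(l==i); M=np.mean([ray(c,u,v,h) for u,v in zip(us,vs)],0)
    print(n,st[i],'rect',np.round(r,1) if 0 else (np.round(r[0],1),np.round(r[1],1),round(r[2],2)),'centroid',M.round(4))
m=np.zeros_like(g); m[222:275,295:345]=1
rectfit((g<75)&(m>0),.008,'pad')
m=np.zeros_like(g); m[222:268,262:280]=1
rectfit((g<75)&(m>0),.089,'fin')
for v in (235,248,262): print(v,g[v,240:352].tolist())
```

```text
['Unreachable', 'camera', 'get_obs', 'job_done', 'tcp_to_tips']
tips 0.011
pad [ 301  233   38   32 1074] rect (array([562.9,  31.4]), array([73.5, 87.1]), 3.12) centroid [0.563  0.0315 0.008 ]
fin [266 231  11  33 303] rect (array([553.8, 141.3]), array([73.8, 21.3]), 3.49) centroid [0.553  0.1412 0.089 ]
235 [158, 158, 150, 140, 151, 152, 136, 129, 123, 124, 124, 125, 124, 125, 124, 124, 125, 124, 124, 125, 125, 125, 124, 124, 122, 104, 68, 57, 57, 59, 60, 57, 53, 54, 59, 83, 111, 126, 126, 126, 126, 126, 126, 126, 126, 127, 127, 126, 127, 126, 127, 126, 125, 114, 94, 94, 100, 100, 102, 113, 111, 69, 61, 61, 60, 61, 61, 61, 61, 61, 61, 60, 61, 61, 62, 61, 61, 61, 62, 62, 61, 61, 61, 63, 62, 62, 64, 63, 63, 63, 64, 64, 64, 63, 63, 63, 67, 93, 125, 138, 128, 102, 110, 131, 121, 104, 110, 122, 144, 165, 166, 167]
248 [159, 160, 151, 134, 136, 136, 136, 136, 132, 128, 125, 126, 126, 126, 126, 126, 127, 126, 126, 126, 126, 126, 125, 126, 125, 111, 79, 64, 58, 60, 62, 62, 58, 53, 55, 63, 96, 124, 128, 127, 127, 127, 127, 126, 127, 127, 127, 127, 127, 128, 127, 127, 127, 117, 97, 92, 95, 100, 102, 117, 124, 97, 66, 61, 60, 60, 61, 60, 60, 61, 60, 61, 61, 61, 61, 62, 61, 61, 61, 62, 62, 62, 63, 63, 64, 63, 63, 63, 65, 64, 63, 63, 64, 64, 65, 65, 66, 68, 95, 127, 137, 127, 106, 115, 135, 126, 109, 112, 124, 146, 167, 170]
262 [157, 158, 159, 151, 137, 137, 138, 136, 127, 118, 127, 127, 127, 128, 127, 128, 127, 127, 126, 127, 127, 128, 128, 128, 129, 126, 110, 74, 69, 64, 59, 57, 58, 60, 65, 69, 73, 100, 126, 128, 128, 128, 127, 128, 127, 128, 128, 128, 128, 128, 128, 128, 129, 129, 116, 91, 94, 99, 101, 102, 107, 100, 71, 59, 58, 57, 57, 59, 61, 62, 62, 62, 63, 63, 62, 64, 62, 62, 64, 63, 64, 64, 64, 64, 65, 65, 65, 66, 68, 68, 71, 73, 75, 78, 78, 80, 83, 85, 92, 117, 139, 140, 129, 106, 114, 133, 125, 111, 134, 163, 171, 171]
```

Call:
move_arm([
  [[0.055, 0.055, 0, 0, 0, 0.23, -1], [0.055, 0.055, 0, 0, 0, 0.23, -1], [0.055, 0.055, 0, 0, 0, 0.23, -1], [0.055, 0.055, 0, 0, 0, 0.23, -1], [0.055, 0.055, 0, 0, 0, 0.23, -1], [0.055, 0.055, 0, 0, 0, 0.23, -1], [0.055, 0.055, 0, 0, 0, 0.23, -1], [0.055, 0.055, 0, 0, 0, 0.23, -1]],
])

```text
clock: 0.82
eef_pos: [0.4082, -0.2381, 0.2387]
tool_rot: [0.774, 0.633, -0.002, -0.001]
ft_force: [-0.1, -0.5, -0.1]
grip_width: 0.0854
```

Call:
move_arm([
  [[0.035, 0.025, -0.04, 0, 0, 0.23, -1], [0.035, 0.025, -0.04, 0, 0, 0.23, -1], [0, 0, 0, 0, 0, 0, -1]],
])

```text
clock: 1.07
eef_pos: [0.45, -0.206, 0.1982]
tool_rot: [0.685, 0.729, -0.0, 0.001]
ft_force: [-0.5, -0.2, -0.2]
grip_width: 0.0854
```

Run:
```python
from h import *
c=shot('wrist','w1'); o=get_obs(); print(o['eef_pos'].round(4),o['tool_rot'].round(4),o['ft_force'].round(2)); W=pts(c); z=W[...,2]
m=(z>.079)&(z<.09)&(abs(W[...,0]-.443)<.05)&(abs(W[...,1]+.2115)<.05)
q=W[m][:,:2]
A=np.c_[2*q,np.ones(len(q))]; s=np.linalg.lstsq(A,(q**2).sum(1),rcond=None)[0]; print(len(q),q.mean(0),s[:2],np.sqrt(s[2]+s[0]**2+s[1]**2))
print(cv2.minEnclosingCircle((q*1000).astype(np.float32)))
```

```text
[ 0.4491 -0.2071  0.1995] [ 6.865e-01  7.271e-01 -6.000e-04  1.000e-03] [-0.52  0.51 -0.15]
1296 [ 0.4417339  -0.21016486] [ 0.44193209 -0.2095401 ] 0.028136001635305403
((441.84649658203125, -210.0110321044922), 29.988719940185547)
```

View pics/w1.png

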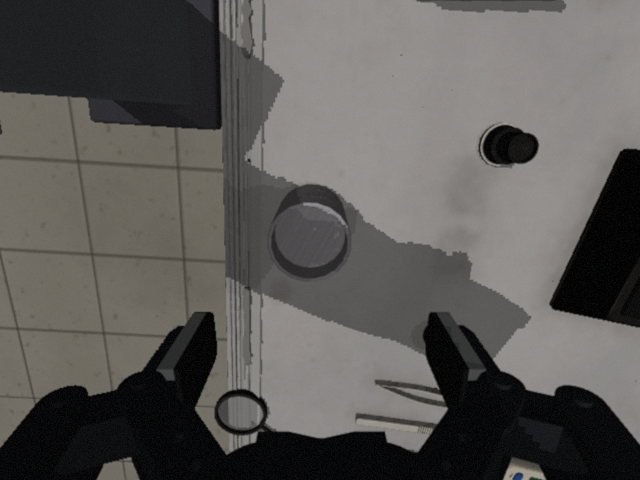

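Run:
```python
from h import *
c=dict(np.load('pics/w1.npz'));W=pts(c)
for n,(u0,u1) in dict(L=(150,220),R=(420,490)).items():
    q=W[310:400,u0:u1].reshape(-1,3); q=q[(q[:,2]>.1)]; i=np.argsort(q[:,2])[:40]; print(n,q[i].mean(0).round(4),q[:,2].min(), q[:,0].min(),q[:,0].max())
```

```text
L [ 0.4075 -0.2092  0.2008] 0.19965355470226648 0.3932201140367523 0.41209807608209115
R [ 0.493  -0.2037  0.2011] 0.20014557917953324 0.48713761452839033 0.506469767802814
```

Call:
move_arm([
  [[-0.014, -0.006, -0.06, 0, 0, 0, -1], [0, 0, -0.06, 0, 0, 0, -1], [0, 0, -0.06, 0, 0, 0, -1], [0, 0, -0.03, 0, 0, 0, -1], [0, 0, 0, 0, 0, 0, -1]],
])

```text
clock: 1.53
eef_pos: [0.4416, -0.2131, 0.0949]
tool_rot: [0.69, 0.724, -0.001, 0.005]
ft_force: [-0.3, 1.1, -0.4]
grip_width: 0.0858
```

Run:
```python
from h import *
o=get_obs(); print(o['eef_pos'].round(4),o['tool_rot'].round(4),o['ft_force'].round(2))
```

```text
[ 0.4416 -0.2131  0.0949] [ 6.898e-01  7.240e-01 -6.000e-04  4.600e-03] [-0.25  1.14 -0.37]
```

Call:
move_arm([
  [[0.001, 0.006, -0.025, 0, 0, 0, -1], [0, 0, -0.025, 0, 0, 0, -1], [0, 0, 0, 0, 0, 0, -1]],
])

```text
clock: 1.78
eef_pos: [0.4412, -0.2127, 0.0718]
tool_rot: [0.693, 0.721, -0.001, 0.005]
ft_force: [-0.3, -0.4, 0.7]
grip_width: 0.0852
```

Run:
```python
from h import *
o=get_obs(); print(o['eef_pos'].round(4),o['tool_rot'].round(4),o['ft_force'].round(2))
c=shot('wrist','w2')
```

```text
[ 0.4412 -0.2127  0.0718] [ 0.6925  0.7214 -0.0009  0.0052] [-0.29 -0.37  0.71]
```

View pics/w2.png

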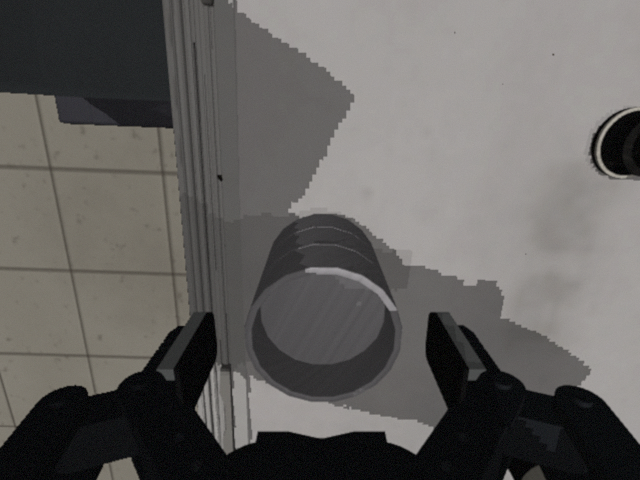

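Call:
move_arm([
  [[0.001, 0.008, -0.006, 0, 0, 0, -1], [0, 0, 0, 0, 0, 0, 0.2], [0, 0, 0, 0, 0, 0, 1], [0, 0, 0, 0, 0, 0, 1], [0, 0, 0, 0, 0, 0, 1], [0, 0, 0, 0, 0, 0, 1]],
])

```text
clock: 2.33
eef_pos: [0.4455, -0.2116, 0.0767]
tool_rot: [0.694, 0.72, 0.001, 0.011]
ft_force: [0.4, -0.1, -1.2]
grip_width: 0.0583
```

Run:
```python
from h import *
o=get_obs(); print(o['eef_pos'].round(4),o['tool_rot'].round(4),o['ft_force'].round(2))
c=shot('wrist','w3')
```

```text
[ 0.4455 -0.2116  0.0767] [6.937e-01 7.202e-01 6.000e-04 1.100e-02] [ 0.36 -0.05 -1.24]
```

View pics/w3.png

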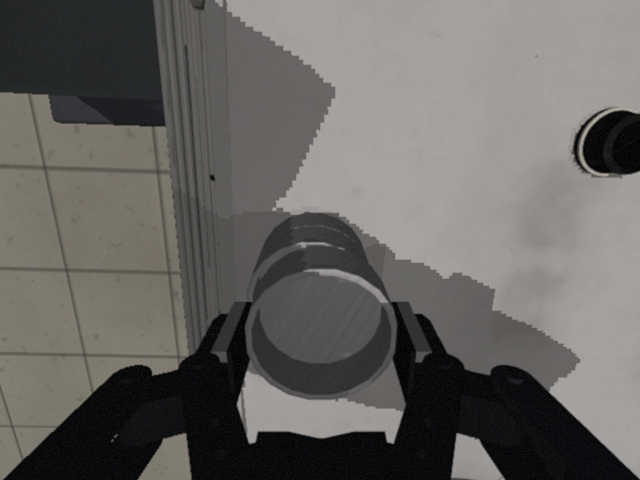

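Call:
move_arm([
  [[0, 0, 0.02, 0, 0, 0, 1], [0, 0, 0.02, 0, 0, 0, 1], [0, 0, 0.02, 0, 0, 0, 1], [0, 0, 0, 0, 0, 0, 1]],
])

```text
clock: 2.72
eef_pos: [0.4448, -0.211, 0.1068]
tool_rot: [0.694, 0.72, 0.0, 0.01]
ft_force: [0.2, 0.0, -0.8]
grip_width: 0.0581
```

Run:
```python
from h import *
o=get_obs(); print(o['eef_pos'].round(4),o['tool_rot'].round(4),o['ft_force'].round(2))
c=shot('scene','s3')
cv2.imwrite('pics/s3c.png',cv2.resize(c['pixels'][180:380,300:500,::-1],None,fx=3,fy=3,interpolation=cv2.INTER_CUBIC))
```

```text
[ 0.4448 -0.211   0.1068] [6.936e-01 7.203e-01 3.000e-04 9.800e-03] [ 0.2   0.02 -0.77]
```

View pics/s3c.png

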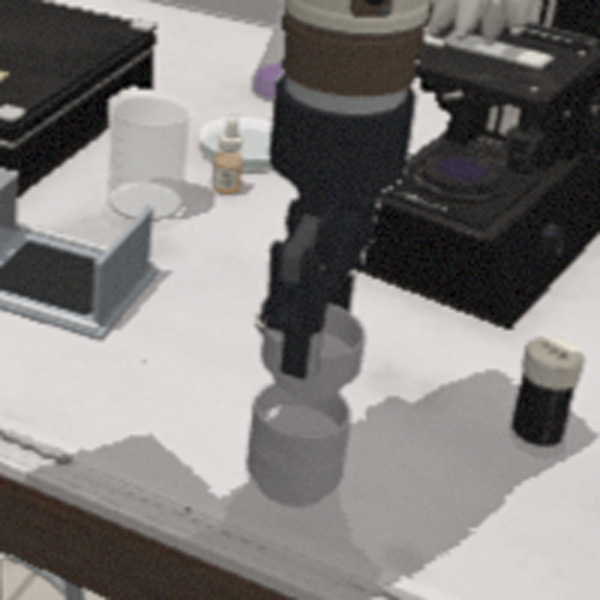

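```bash
cat >> h.py <<'E'
from scipy.spatial.transform import Rotation as Ro
def st(yaw=None):
    o=get_obs(); R=Ro.from_quat(o['tool_rot']).as_matrix(); z=R[:,2]; y=R[:,1]
    th=np.degrees(np.arctan2(y[1],y[0]))
    rv=np.cross(z,[0,0,-1])
    print('t',round(o['clock'],2),'p',o['eef_pos'].round(4),'jawyaw',round(th,2),'tiltfix(units)',(np.degrees(rv)/30).round(4)[:2],'F',o['ft_force'].round(2),'T',o['ft_torque'].round(3),'w',round(o['grip_width'],4),'j',o['joint_pos'].round(3))
    return o
E
python3 -c "
from h import *
st()"
```

```text
t 2.77 p [ 0.4443 -0.2108  0.1059] jawyaw 2.17 tiltfix(units) [0.024  0.0256] F [-0.09  0.32 -0.22] T [0.007 0.002 0.023] w 0.0578 j [-0.44   0.318 -0.267  0.968 -0.006  1.093]
```

Call:
move_arm([
  [[0.01, 0.01, 0.06, 0, 0, 0, 1], [0.02, 0.05, 0.04, 0, 0, 0, 1], [0.03, 0.06, 0, 0, 0, 0, 1], [0.03, 0.06, 0, 0, 0, 0, 1], [0.03, 0.06, 0, 0, 0, 0, 1], [0.03, 0.06, 0, 0, 0, 0, 1], [0.03, 0.06, 0, 0, 0, 0, 1], [0, 0, 0, 0, 0, 0, 1]],
])

```text
clock: 3.43
eef_pos: [0.5343, -0.0236, 0.1524]
tool_rot: [0.697, 0.717, -0.001, 0.006]
ft_force: [0.3, 0.7, -0.8]
grip_width: 0.0578
```

```bash
python3 -c "
from h import *
st()"
```

```text
t 3.43 p [ 0.5343 -0.0236  0.1524] jawyaw 1.66 tiltfix(units) [0.0182 0.0158] F [ 0.31  0.65 -0.79] T [-0.03   0.013 -0.01 ] w 0.0578 j [-0.039  0.358 -0.074  1.13  -0.009  1.503]
```

Call:
move_arm([
  [[0.03, 0.05, 0, 0.018, 0.016, 0.05, 1], [0.027, 0.06, 0, 0, 0, 0, 1], [0, 0, 0, 0, 0, 0, 1]],
])

```text
clock: 3.68
eef_pos: [0.5624, 0.0347, 0.1491]
tool_rot: [0.686, 0.727, -0.002, -0.002]
ft_force: [1.0, -0.9, -0.8]
grip_width: 0.058
```

Run:
```python
from h import *
c=shot('wrist','w4'); o=st(); W=pts(c); zr=c['range_z']; z=W[...,2]
p=o['eef_pos']
m=(z>p[2]-.012)&(z<p[2]+.02)&(np.hypot(W[...,0]-p[0],W[...,1]-p[1])<.045)
g=c['pixels'].mean(2)
m&=(g>50)
q=W[m]; print(len(q),q.mean(0),cv2.minEnclosingCircle((q[:,:2]*1000).astype(np.float32)), np.percentile(q[:,2],[5,50,95,99]))
cv2.imwrite('pics/w4m.png',m.astype(np.uint8)*255)
```

```text
t 3.73 p [0.5612 0.0327 0.1488] jawyaw 3.29 tiltfix(units) [ 0.0041 -0.0128] F [ 0.35 -0.11 -0.84] T [-0.067  0.058 -0.014] w 0.0581 j [ 0.059  0.423  0.015  1.17  -0.002  1.572]
19066 [0.56252547 0.03393243 0.14617906] ((562.2341918945312, 41.25670623779297), 42.54378890991211) [0.13765547 0.14223851 0.15921369 0.16471536]
```

View pics/w4.png

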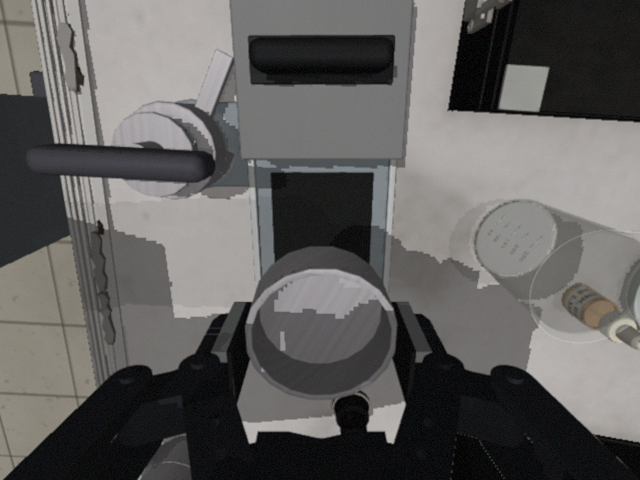

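View pics/w4m.png

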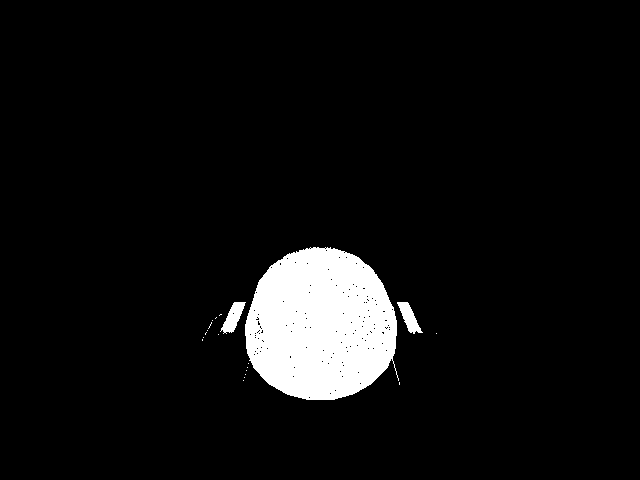

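Run:
```python
from h import *
c=dict(np.load('pics/w4.npz')); W=pts(c); z=W[...,2]; u=np.arange(640)[None,:]+0*z
m=(z>.153)&(z<.175)&(u>247)&(u<395); v=np.arange(480)[:,None]+0*z; m&=(v>250)&(v<402)
q=W[m]; print(len(q),np.percentile(q[:,2],[5,25,50,75,95]))
zr=np.percentile(q[:,2],75)
m2=m&(abs(z-zr)<.002); print(cv2.minEnclosingCircle((W[m2][:,:2]*1000).astype(np.float32)))
# rim plane tilt
A=np.c_[W[m2][:,:2],np.ones(m2.sum())]; print(np.linalg.lstsq(A,W[m2][:,2],rcond=None)[0])
# fin & hood
g=c['pixels'].max(2)
k=(g<70)&(z>.083)&(z<.095)&(W[...,1]>.09)&(W[...,1]<.2)&(abs(W[...,0]-.555)<.06)
r=cv2.minAreaRect((W[k][:,:2]*1000).astype(np.float32)); print('fin',k.sum(),W[k].mean(0),r)
k=(z>.055)&(z<.065)&(W[...,1]>.07)&(W[...,0]>.503)&(W[...,0]<.64)
r=cv2.minAreaRect((W[k][:,:2]*1000).astype(np.float32)); print('hood',k.sum(),r)
k=(z>.108)&(z<.125)&(W[...,0]<.53)&(v<250)
r=cv2.minAreaRect((W[k][:,:2]*1000).astype(np.float32)); print('bar',k.sum(),W[k].mean(0),r)
k=(z>.052)&(z<.060)&(W[...,0]<.505)&(v<250)
q=(W[k][:,:2]*1000).astype(np.float32); print('housing',k.sum(),cv2.minEnclosingCircle(q))
k=(z<.02)&(z>.003)&(g<75)&(v<260)&(u>265)&(u<380)
q=W[k]; print('pad',q[:,:2].min(0),q[:,:2].max(0))
P=(q[:,:2]*1000).astype(np.float32); print(cv2.minAreaRect(P))
```

```text
4867 [0.15361444 0.15597513 0.15774153 0.15860467 0.15952455]
((562.968505859375, 34.93698501586914), 31.236927032470703)
[-0.02245999  0.01035042  0.17049968]
fin 4521 [0.5561909  0.14474538 0.08790159] ((556.1085815429688, 145.2257537841797), (69.38941955566406, 14.194064140319824), 3.6001222133636475)
hood 22619 ((575.2647094726562, 134.374267578125), (133.86209106445312, 81.64930725097656), 3.3136188983917236)
bar 5254 [0.46897726 0.09181729 0.11555517] ((467.72686767578125, 90.98188781738281), (79.450439453125, 13.33908462524414), 0.1298612803220749)
housing 1893 ((467.5105895996094, 90.96063232421875), 28.861112594604492)
pad [0.5219925  0.00644618] [0.60275541 0.07895303]
((562.1466674804688, 43.05541229248047), (77.4568862915039, 69.18386840820312), 3.4190096855163574)
```

Call:
move_arm([
  [[0, -0.003, -0.05, 0.004, -0.012, 0, 1], [0, 0, -0.06, 0, 0, 0, 1], [0, 0, -0.05, 0, 0, 0, 1], [0, 0, -0.03, 0, 0, 0, 1], [0, 0, 0, 0, 0, 0, 1]],
])

```text
clock: 4.15
eef_pos: [0.5591, 0.028, 0.0492]
tool_rot: [0.687, 0.727, -0.001, 0.001]
ft_force: [-0.1, -1.1, -0.3]
grip_width: 0.0579
```

```bash
python3 -c "
from h import *
st()"
```

```text
t 4.15 p [0.5591 0.028  0.0492] jawyaw 3.26 tiltfix(units) [ 0.0047 -0.0002] F [-0.08 -1.05 -0.25] T [0.003 0.    0.019] w 0.0579 j [ 0.051  0.512 -0.13   0.93  -0.002  1.565]
```

Call:
move_arm([
  [[0.004, 0.006, -0.01, 0, 0, 0, 1], [0.001, 0.001, -0.008, 0, 0, 0, 1], [0, 0, 0, 0, 0, 0, 1]],
])

```text
clock: 4.4
eef_pos: [0.5603, 0.0294, 0.0393]
tool_rot: [0.688, 0.726, -0.002, 0.0]
ft_force: [0.4, -0.1, -0.3]
grip_width: 0.0579
```

```bash
python3 -c "
from h import *
st()"
```

```text
t 4.4 p [0.5603 0.0294 0.0393] jawyaw 3.1 tiltfix(units) [ 0.0062 -0.0056] F [ 0.45 -0.09 -0.28] T [-0.049 -0.007  0.017] w 0.0579 j [ 0.054  0.527 -0.133  0.914 -0.003  1.571]
```

Call:
move_arm([
  [[0.002, 0.005, -0.006, 0, 0, 0, 1], [0, 0, -0.004, 0, 0, 0, 1]],
])

```text
clock: 4.57
eef_pos: [0.5631, 0.0318, 0.036]
tool_rot: [0.688, 0.726, -0.001, 0.001]
ft_force: [-1.3, -0.4, -0.7]
grip_width: 0.0579
```

```bash
python3 -c "
from h import *
st()"
```

```text
t 4.57 p [0.5631 0.0318 0.036 ] jawyaw 3.06 tiltfix(units) [0.0059 0.0017] F [-1.32 -0.42 -0.71] T [-0.016 -0.018 -0.002] w 0.0579 j [ 0.058  0.534 -0.132  0.904 -0.003  1.575]
```

Call:
move_arm([
  [[-0.003, -0.001, -0.003, 0, 0, 0, 1], [0, 0, -0.002, 0, 0, 0, 1]],
])

```text
clock: 4.73
eef_pos: [0.5625, 0.0316, 0.035]
tool_rot: [0.688, 0.726, 0.0, 0.002]
ft_force: [-5.6, -0.0, 7.2]
grip_width: 0.0577
```

Run:
```python
from h import *
o=st()
c=shot('wrist','w5');W=pts(c); z=W[...,2]; u=np.arange(640)[None,:]+0*z;v=np.arange(480)[:,None]+0*z
m=(z>.035)&(z<.06)&(u>247)&(u<395)&(v>250)&(v<402)
q=W[m]; zr=np.percentile(q[:,2],80); m2=m&(abs(z-zr)<.003); print(zr,cv2.minEnclosingCircle((W[m2][:,:2]*1000).astype(np.float32)))
```

```text
t 4.73 p [0.5625 0.0316 0.035 ] jawyaw 3.09 tiltfix(units) [0.0054 0.0065] F [-5.58 -0.04  7.15] T [-0.026  0.923 -0.097] w 0.0577 j [ 0.058  0.532 -0.138  0.897 -0.003  1.575]
0.04439730728748977 ((562.4789428710938, 31.77781105041504), 31.219707489013672)
```

Call:
move_arm([
  [[0, 0, 0, 0, 0, 0, -0.6], [0, 0, 0, 0, 0, 0, -0.8], [0, 0, 0, 0, 0, 0, -1], [0, 0, 0, 0, 0, 0, -1], [0, 0, 0.01, 0, 0, 0, -1]],
])

```text
clock: 5.2
eef_pos: [0.563, 0.0316, 0.0405]
tool_rot: [0.688, 0.726, 0.001, 0.003]
ft_force: [-1.5, 0.0, 0.1]
grip_width: 0.0853
```

Run:
```python
from h import *
o=st()
c=shot('wrist','w6')
```

```text
t 5.2 p [0.563  0.0316 0.0405] jawyaw 3.11 tiltfix(units) [0.006  0.0095] F [-1.47  0.04  0.06] T [ 0.026 -0.069  0.005] w 0.0853 j [ 0.058  0.525 -0.133  0.908 -0.003  1.574]
```

View pics/w6.png

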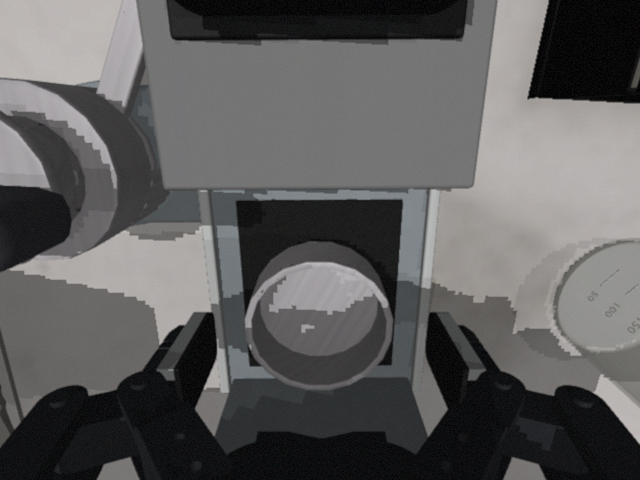

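Call:
move_arm([
  [[0, 0, 0.07, 0.006, 0.01, 0, -1], [0, 0, 0.08, 0, 0, 0, -1], [0, 0, 0.08, 0, 0, 0, -1], [0, 0.01, 0.02, 0, 0, 0.235, -1], [-0.001, 0.02, 0, 0, 0, 0.235, -1], [-0.001, 0.02, 0, 0, 0, 0.235, -1], [-0.001, 0.02, 0, 0, 0, 0.235, -1], [-0.001, 0.02, 0, 0, 0, 0.235, -1]],
])

```text
clock: 5.92
eef_pos: [0.5617, 0.076, 0.1766]
tool_rot: [0.43, 0.903, 0.001, 0.004]
ft_force: [0.4, 0.3, -0.1]
grip_width: 0.0848
```

Call:
move_arm([
  [[-0.001, 0.02, 0, 0, 0, 0.235, -1], [-0.001, 0.02, 0, 0, 0, 0.235, -1], [-0.001, 0.02, 0, 0, 0, 0.235, -1], [-0.001, 0.02, 0, 0, 0, 0.235, -1], [-0.001, 0.02, 0, 0, 0, 0.235, -1], [-0.001, 0.02, 0, 0, 0, 0.235, -1], [0, 0, 0, 0, 0, 0, -1]],
])

```text
clock: 6.5
eef_pos: [0.5593, 0.1406, 0.1798]
tool_rot: [0.067, 0.998, 0.004, 0.006]
ft_force: [0.5, 0.3, 0.1]
grip_width: 0.0854
```

Run:
```python
from h import *
o=st()
c=shot('wrist','w7');c=shot('top','t7')
cv2.imwrite('pics/t7c.png',cv2.resize(c['pixels'][205:325,230:450,::-1],None,fx=3.6,fy=3.6,interpolation=cv2.INTER_CUBIC))
```

```text
t 6.5 p [0.5593 0.1406 0.1798] jawyaw 82.29 tiltfix(units) [-0.0128  0.0226] F [0.48 0.29 0.06] T [-0.     0.075 -0.044] w 0.0854 j [0.244 0.414 0.086 1.229 0.004 0.379]
```

View pics/w7.png

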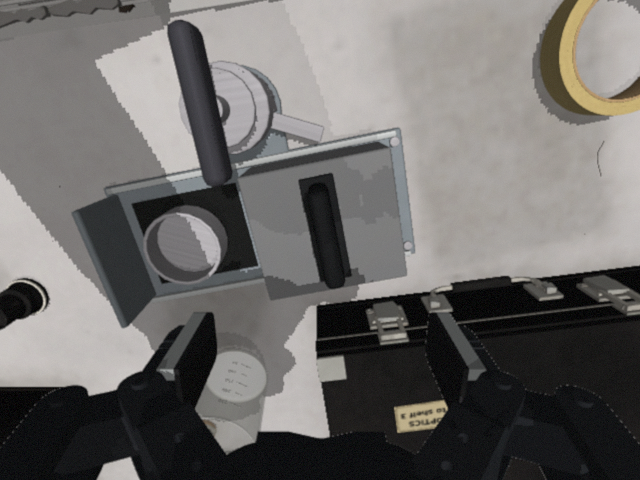

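View pics/t7c.png

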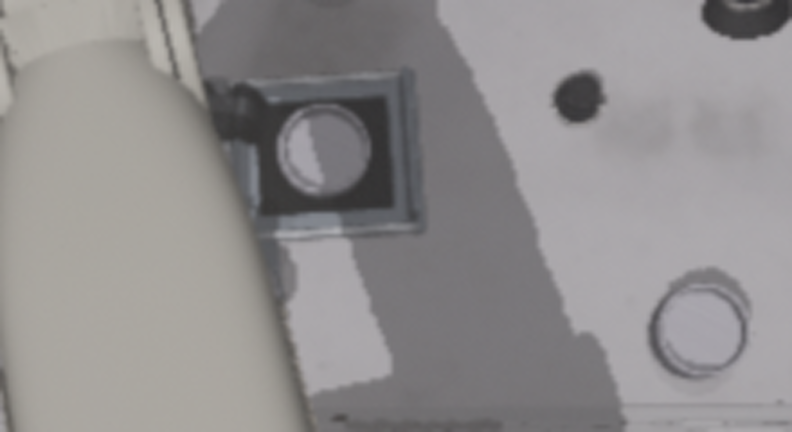

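Call:
move_arm([
  [[-0.004, 0.005, -0.03, -0.013, 0.023, 0.2, -1], [-0.002, 0.004, -0.05, 0, 0, 0.2, -1], [0, 0, -0.05, 0, 0, 0, -1], [0, 0, 0, 0, 0, 0, -1]],
])

```text
clock: 6.93
eef_pos: [0.5584, 0.1414, 0.1159]
tool_rot: [-0.032, 0.999, -0.0, 0.003]
ft_force: [-1.2, 0.1, -0.7]
grip_width: 0.0856
```

Run:
```python
from h import *
o=st()
c=np.load('pics/w7.npz');W=pts(c); z=W[...,2]; u=np.arange(640)[None,:]+0*z;v=np.arange(480)[:,None]+0*z
m=(z>.040)&(z<.05)&(u>135)&(u<232)&(v>200)&(v<290)
print('dish',cv2.minEnclosingCircle((W[m][:,:2]*1000).astype(np.float32)))
```

```text
t 6.93 p [0.5584 0.1414 0.1159] jawyaw 93.7 tiltfix(units) [0.0002 0.0113] F [-1.21  0.12 -0.72] T [-0.019  0.066 -0.059] w 0.0856 j [ 0.249  0.466 -0.007  1.091 -0.002  0.184]
dish ((562.7688598632812, 32.55540084838867), 30.462671279907227)
```

Call:
move_arm([
  [[-0.002, 0.008, -0.04, 0, 0.01, 0, -1], [-0.001, 0.003, -0.035, 0, 0, 0, -1], [0, 0, -0.008, 0, 0, 0, -1], [0, 0, 0, 0, 0, 0, -1]],
])

```text
clock: 7.27
eef_pos: [0.5582, 0.1444, 0.0763]
tool_rot: [-0.026, 1.0, -0.0, 0.001]
ft_force: [0.3, -0.7, 0.5]
grip_width: 0.085
```

Run:
```python
from h import *
o=st()
```

```text
t 7.27 p [0.5582 0.1444 0.0763] jawyaw 93.0 tiltfix(units) [0.0014 0.0047] F [ 0.35 -0.72  0.46] T [ 0.024 -0.021  0.009] w 0.085 j [ 2.540e-01  5.080e-01 -5.300e-02  1.008e+00 -1.000e-03  2.010e-01]
```

Call:
move_arm([
  [[0, 0, 0.003, 0, 0, 0, 0], [0, 0, 0, 0, 0, 0, 1], [0, 0, 0, 0, 0, 0, 1], [0, 0, 0, 0, 0, 0, 1], [0, 0, 0, 0, 0, 0, 1], [0, 0, 0, 0, 0, 0, 1]],
])

```text
clock: 7.77
eef_pos: [0.5621, 0.1441, 0.0848]
tool_rot: [-0.024, 1.0, 0.001, 0.006]
ft_force: [-3.0, -0.5, 7.0]
grip_width: 0.0124
```

Run:
```python
from h import *
o=st()
```

```text
t 7.77 p [0.5621 0.1441 0.0848] jawyaw 92.76 tiltfix(units) [-0.0033  0.0221] F [-3.05 -0.5   6.98] T [-0.294  0.394  0.363] w 0.0124 j [ 2.520e-01  5.000e-01 -4.300e-02  1.017e+00 -1.000e-03  2.030e-01]
```

Call:
move_arm([
  [[0, 0, 0, 0, 0, 0, 1], [0.001, -0.02, 0, 0, 0, 0, 1], [0.0018, -0.03, 0, 0, 0, 0, 1], [0.0018, -0.03, 0, 0, 0, 0, 1]],
])

```text
clock: 8.1
eef_pos: [0.5643, 0.1067, 0.0848]
tool_rot: [-0.028, 1.0, 0.003, 0.006]
ft_force: [0.8, 2.3, -0.9]
grip_width: 0.0124
```

Run:
```python
from h import *
o=st()
```

```text
t 8.1 p [0.5643 0.1067 0.0848] jawyaw 93.21 tiltfix(units) [-0.0103  0.0233] F [ 0.76  2.32 -0.91] T [ 0.272 -0.069  0.   ] w 0.0124 j [ 0.185  0.488 -0.062  1.008  0.003  0.129]
```

Call:
move_arm([
  [[0.0018, -0.03, 0, 0, 0, 0, 1], [0.0018, -0.03, 0, 0, 0, 0, 1], [0.0018, -0.03, 0, 0, 0, 0, 1], [0.0018, -0.03, 0, 0, 0, 0, 1]],
])

```text
clock: 8.43
eef_pos: [0.5681, 0.0441, 0.0849]
tool_rot: [-0.029, 1.0, 0.004, 0.007]
ft_force: [0.7, 3.0, -1.6]
grip_width: 0.0123
```

Run:
```python
from h import *
o=st()
```

```text
t 8.43 p [0.5681 0.0441 0.0849] jawyaw 93.28 tiltfix(units) [-0.015  0.025] F [ 0.7   2.99 -1.62] T [ 0.147 -0.132 -0.012] w 0.0123 j [ 0.074  0.48  -0.076  1.002  0.007  0.017]
```

Call:
move_arm([
  [[0.0006, -0.012, 0, 0, 0, 0, 1], [0.0004, -0.008, 0, 0, 0, 0, 1], [0, -0.006, 0, 0, 0, 0, 1]],
])

```text
clock: 8.68
eef_pos: [0.5687, 0.0338, 0.0849]
tool_rot: [-0.028, 1.0, 0.011, 0.007]
ft_force: [0.3, 13.2, -1.0]
grip_width: 0.0123
```

Run:
```python
from h import *
o=st()
```

```text
t 8.68 p [0.5687 0.0338 0.0849] jawyaw 93.24 tiltfix(units) [-0.0442  0.0252] F [ 0.27 13.15 -1.04] T [ 2.19  -0.11   0.013] w 0.0123 j [ 0.048  0.479 -0.077  1.     0.022 -0.009]
```

Call:
move_arm([
  [[0, -0.012, 0, 0, 0, 0, 1], [0, -0.01, 0, 0, 0, 0, 1], [0, 0, 0, 0, 0, 0, 1]],
])

```text
clock: 8.93
eef_pos: [0.5687, 0.0342, 0.0849]
tool_rot: [-0.032, 0.999, 0.023, 0.007]
ft_force: [-0.1, -2.2, 0.1]
grip_width: 0.0124
```

Run:
```python
from h import *
o=st()
```

```text
t 8.93 p [0.5687 0.0342 0.0849] jawyaw 93.71 tiltfix(units) [-0.0884  0.0248] F [-0.1  -2.22  0.15] T [-1.647  0.057 -0.256] w 0.0124 j [ 0.037  0.479 -0.078  0.999  0.046 -0.028]
```

Call:
move_arm([
  [[0, 0, 0, 0, 0, 0, 0.4], [0, 0, 0, 0, 0, 0, 0], [0, 0, 0, 0, 0, 0, 0], [0, 0, 0.04, -0.045, 0.012, 0, 0], [0, 0, 0.06, -0.044, 0.012, 0, 0], [0, 0, 0.06, 0, 0, 0, 0], [0, 0.02, 0.03, 0, 0, 0, 0], [0, 0, 0, 0, 0, 0, 0]],
])

```text
clock: 9.6
eef_pos: [0.5649, 0.0422, 0.1811]
tool_rot: [-0.031, 1.0, -0.002, -0.004]
ft_force: [-0.4, -0.2, 0.9]
grip_width: 0.0428
```

Run:
```python
from h import *
o=st()
c=shot('wrist','w8'); W=pts(c); z=W[...,2]
g=c['pixels'].max(2)
k=(g<70)&(z>.083)&(z<.095)&(W[...,1]>-.03)&(W[...,1]<.1)&(abs(W[...,0]-.56)<.05)
r=cv2.minAreaRect((W[k][:,:2]*1000).astype(np.float32)); print('fin',k.sum(),W[k].mean(0),r)
c=shot('scene','s8'); cv2.imwrite('pics/s8c.png',cv2.resize(c['pixels'][200:360,210:450,::-1],None,fx=3,fy=3,interpolation=cv2.INTER_CUBIC))
```

```text
t 9.6 p [0.5649 0.0422 0.1811] jawyaw 93.51 tiltfix(units) [ 0.0086 -0.0158] F [-0.42 -0.21  0.86] T [ 0.044 -0.099 -0.002] w 0.0428 j [ 0.077  0.41   0.083  1.252 -0.004  0.015]
fin 2054 [0.5602694  0.03360346 0.08797187] ((562.6043701171875, 33.40061950683594), (69.21273040771484, 13.461963653564453), 3.370811939239502)
```

View pics/w8.png

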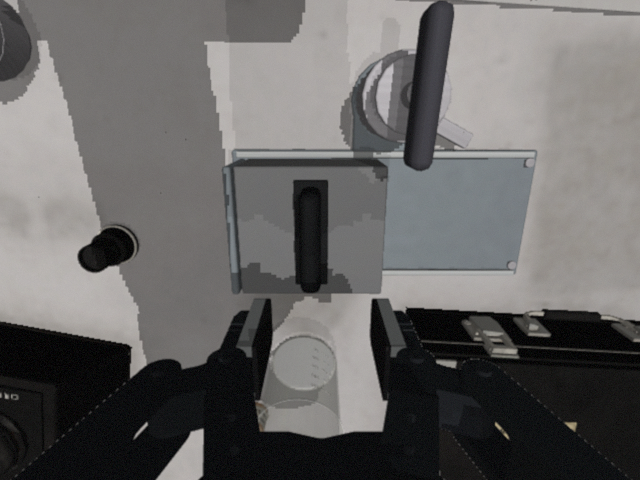

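View pics/s8c.png

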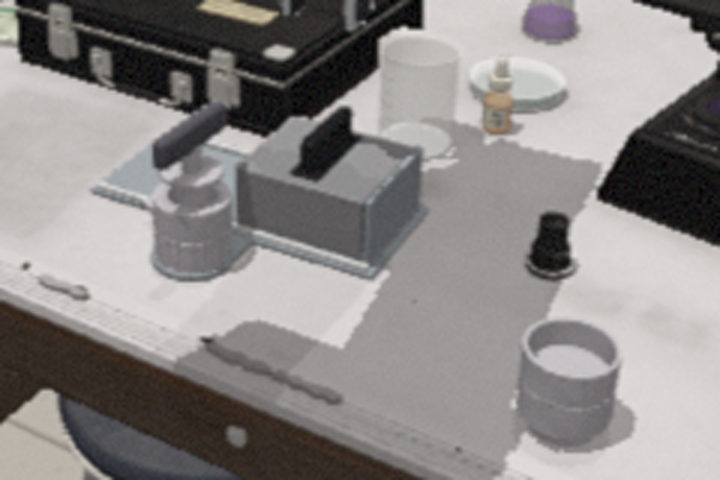

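Call:
move_arm([
  [[-0.05, 0.025, 0, 0.008, -0.015, -0.06, 0], [-0.06, 0.03, 0, 0, 0, -0.055, 0], [-0.06, 0.03, 0, 0, 0, 0, 0], [-0.02, 0.01, 0, 0, 0, 0, 0], [0, 0, 0, 0, 0, 0, 0]],
])

```text
clock: 10.12
eef_pos: [0.4606, 0.085, 0.1674]
tool_rot: [0.004, 1.0, -0.003, -0.01]
ft_force: [-0.1, -0.2, -0.1]
grip_width: 0.0427
```

Run:
```python
from h import *
o=st()
c=shot('wrist','w9'); W=pts(c); z=W[...,2]
v=np.arange(480)[:,None]+0*z
k=(z>.108)&(z<.125)&(v<300)&(abs(W[...,0]-.468)<.06)&(abs(W[...,1]-.09)<.04)
r=cv2.minAreaRect((W[k][:,:2]*1000).astype(np.float32)); print('bar',k.sum(),W[k].mean(0),r)
k=(z>.052)&(z<.060)&(W[...,0]<.505)&(v<350)&(W[...,1]<.13)
q=(W[k][:,:2]*1000).astype(np.float32); print('housing',k.sum(),cv2.minEnclosingCircle(q))
```

```text
t 10.12 p [0.4606 0.085  0.1674] jawyaw 89.51 tiltfix(units) [ 0.0098 -0.037 ] F [-0.09 -0.2  -0.15] T [ 0.053 -0.06  -0.003] w 0.0427 j [ 0.183  0.242 -0.195  1.154 -0.002  0.192]
bar 1960 [0.44952053 0.09045551 0.11568963] ((451.41033935546875, 90.54297637939453), (12.851563453674316, 48.41157531738281), 89.72307586669922)
housing 1213 ((467.19561767578125, 90.46476745605469), 28.91400909423828)
```

View pics/w9.png

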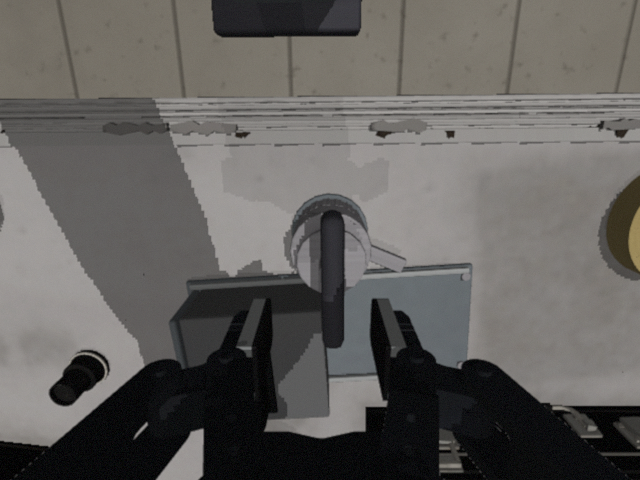

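Call:
move_arm([
  [[0.014, 0.011, -0.03, 0.01, -0.037, 0.015, 0], [0.004, 0, -0.04, 0, 0, 0, 0], [0.002, 0, -0.03, 0, 0, 0, 0], [0, 0, 0, 0, 0, 0, 0]],
])

```text
clock: 10.5
eef_pos: [0.4746, 0.0878, 0.1136]
tool_rot: [0.002, 1.0, -0.001, 0.001]
ft_force: [-0.7, -0.3, 0.2]
grip_width: 0.0428
```

Run:
```python
from h import *
o=st()
```

```text
t 10.5 p [0.4746 0.0878 0.1136] jawyaw 89.81 tiltfix(units) [0.0029 0.0048] F [-0.69 -0.29  0.16] T [0.003 0.015 0.004] w 0.0428 j [ 0.184  0.304 -0.264  1.    -0.002  0.187]
```

Call:
move_arm([
  [[-0.014, 0.006, -0.013, 0, 0, 0, 0], [-0.004, 0.001, -0.015, 0, 0, 0, 0], [0, 0, 0, 0, 0, 0, 0.3], [0, 0, 0, 0, 0, 0, 0.5], [0, 0, 0, 0, 0, 0, 0.5]],
])

```text
clock: 10.92
eef_pos: [0.4684, 0.0885, 0.0974]
tool_rot: [0.004, 1.0, -0.002, 0.0]
ft_force: [-0.3, -0.9, 0.7]
grip_width: 0.0214
```

Run:
```python
from h import *
o=st()
```

```text
t 10.92 p [0.4684 0.0885 0.0974] jawyaw 89.57 tiltfix(units) [0.0064 0.001 ] F [-0.33 -0.95  0.68] T [-0.016  0.011  0.036] w 0.0214 j [ 0.189  0.313 -0.3    0.958 -0.003  0.196]
```

Call:
move_arm([
  [[-0.002, 0.005, 0, 0.005, 0, 0.015, 0.5], [0, 0.001, 0.002, 0, 0, 0, 0.5]],
])

```text
clock: 11.08
eef_pos: [0.4685, 0.0914, 0.0992]
tool_rot: [-0.0, 1.0, -0.0, 0.001]
ft_force: [-0.1, -0.2, -0.1]
grip_width: 0.0213
```

Run:
```python
from h import *
o=st()
```

```text
t 11.08 p [0.4685 0.0914 0.0992] jawyaw 90.01 tiltfix(units) [0.0005 0.0044] F [-0.13 -0.24 -0.13] T [ 0.008 -0.016  0.03 ] w 0.0213 j [ 0.193  0.311 -0.298  0.96  -0.001  0.193]
```

Call:
move_arm([
  [[-0.002, -0.002, 0, 0, 0, 0, 0.7], [0, 0, 0, 0, 0, 0, 1], [0, 0, 0, 0, 0, 0, 1]],
])

```text
clock: 11.33
eef_pos: [0.4687, 0.0909, 0.1006]
tool_rot: [-0.0, 1.0, 0.0, 0.003]
ft_force: [0.6, 0.6, -1.2]
grip_width: 0.012
```

Run:
```python
from h import *
o=st()
```

```text
t 11.33 p [0.4687 0.0909 0.1006] jawyaw 90.05 tiltfix(units) [-0.0011  0.0103] F [ 0.62  0.56 -1.2 ] T [ 0.029 -0.016  0.027] w 0.012 j [ 0.192  0.307 -0.299  0.959 -0.     0.191]
```

Call:
move_arm([
  [[-0.001, 0, -0.004, 0, 0.01, 0, 1], [0, 0, -0.004, 0, 0, 0, 1]],
])

```text
clock: 11.5
eef_pos: [0.4689, 0.0909, 0.0976]
tool_rot: [-0.0, 1.0, 0.0, 0.001]
ft_force: [-1.4, -0.7, 4.5]
grip_width: 0.0123
```

Run:
```python
from h import *
o=st()
```

```text
t 11.5 p [0.4689 0.0909 0.0976] jawyaw 90.06 tiltfix(units) [-0.0011  0.0042] F [-1.36 -0.68  4.48] T [-0.089  0.408  0.034] w 0.0123 j [ 0.191  0.313 -0.3    0.956  0.     0.19 ]
```

Call:
move_arm([
  [[-0.001, 0, -0.002, 0, 0, -0.1, 1], [0, 0, -0.002, 0, 0, -0.1, 1], [0, 0, -0.001, 0, 0, -0.1, 1]],
])

```text
clock: 11.75
eef_pos: [0.4694, 0.091, 0.0963]
tool_rot: [0.081, 0.997, 0.0, 0.002]
ft_force: [-1.4, -0.7, 5.1]
grip_width: 0.0121
```

Run:
```python
from h import *
o=st()
```

```text
t 11.75 p [0.4694 0.091  0.0963] jawyaw 80.73 tiltfix(units) [-0.0002  0.009 ] F [-1.35 -0.69  5.06] T [-0.03   0.317  0.032] w 0.0121 j [ 0.192  0.314 -0.302  0.95  -0.001  0.354]
```

Call:
move_arm([
  [[-0.002, 0, -0.001, 0, 0.004, -0.1, 1], [0, 0, -0.001, 0, 0, -0.1, 1], [0, 0, -0.001, 0, 0, -0.1, 1], [0, 0, -0.001, 0, 0, -0.1, 1]],
])

```text
clock: 12.08
eef_pos: [0.4705, 0.0914, 0.0969]
tool_rot: [0.19, 0.982, 0.001, 0.004]
ft_force: [-1.6, 0.0, 5.3]
grip_width: 0.0119
```

Run:
```python
from h import *
o=st()
```

```text
t 12.08 p [0.4705 0.0914 0.0969] jawyaw 68.14 tiltfix(units) [0.0003 0.0154] F [-1.62  0.02  5.26] T [-0.004  0.149 -0.005] w 0.0119 j [ 0.193  0.313 -0.302  0.948 -0.002  0.574]
```

Call:
move_arm([
  [[-0.005, -0.001, -0.001, 0, 0.015, -0.1, 1], [-0.002, 0, -0.002, 0, 0, -0.1, 1], [0, 0, -0.002, 0, 0, -0.1, 1]],
])

```text
clock: 12.33
eef_pos: [0.4685, 0.0914, 0.0952]
tool_rot: [0.27, 0.963, 0.001, 0.002]
ft_force: [-0.0, 0.2, -1.9]
grip_width: 0.0122
```

Run:
```python
from h import *
o=st()
```

```text
t 12.33 p [0.4685 0.0914 0.0952] jawyaw 58.69 tiltfix(units) [-0.0004  0.007 ] F [-0.03  0.2  -1.87] T [-0.005  0.017 -0.003] w 0.0122 j [ 0.193  0.315 -0.305  0.948 -0.     0.739]
```

Call:
move_arm([
  [[0, 0, -0.008, 0, 0.004, 0, 1], [0, 0, -0.006, 0, 0, 0, 1]],
])

```text
clock: 12.5
eef_pos: [0.4682, 0.0913, 0.0874]
tool_rot: [0.27, 0.963, 0.0, 0.0]
ft_force: [-0.5, -0.6, -1.5]
grip_width: 0.0123
```

Run:
```python
from h import *
o=st()
```

```text
t 12.5 p [0.4682 0.0913 0.0874] jawyaw 58.7 tiltfix(units) [-0.0001  0.0014] F [-0.53 -0.61 -1.52] T [-0.015  0.093 -0.009] w 0.0123 j [ 0.193  0.325 -0.313  0.932 -0.     0.739]
```

Call:
move_arm([
  [[0, 0, -0.005, 0, 0, 0, 1], [0, 0, -0.004, 0, 0, 0, 1], [0, 0, -0.003, 0, 0, 0, 1]],
])

```text
clock: 12.75
eef_pos: [0.468, 0.0912, 0.0839]
tool_rot: [0.268, 0.963, 0.0, 0.001]
ft_force: [-5.1, -1.9, 13.6]
grip_width: 0.0123
```

Run:
```python
from h import *
o=st()
```

```text
t 12.75 p [0.468  0.0912 0.0839] jawyaw 58.87 tiltfix(units) [-0.      0.0021] F [-5.13 -1.87 13.63] T [-0.176  1.29  -0.032] w 0.0123 j [ 0.192  0.329 -0.319  0.922 -0.     0.736]
```

Call:
move_arm([
  [[0, 0, 0.003, 0, 0, -0.05, 1], [0, 0, 0, 0, 0, -0.12, 1], [0, 0, 0, 0, 0, -0.15, 1], [0, 0, 0, 0, 0, -0.15, 1]],
])

```text
clock: 13.08
eef_pos: [0.4681, 0.0901, 0.0859]
tool_rot: [0.387, 0.922, -0.001, 0.001]
ft_force: [1.0, -1.3, 1.9]
grip_width: 0.0121
```

Run:
```python
from h import *
o=st()
```

```text
t 13.08 p [0.4681 0.0901 0.0859] jawyaw 44.46 tiltfix(units) [0.0058 0.0037] F [ 0.96 -1.35  1.91] T [-0.042  0.133  0.172] w 0.0121 j [ 0.192  0.326 -0.317  0.927 -0.003  0.987]
```

Call:
move_arm([
  [[0, 0.001, -0.002, 0, 0, -0.15, 1], [0, 0, -0.001, 0, 0, -0.15, 1], [0, 0, -0.001, 0, 0, -0.15, 1], [0, 0, -0.001, 0, 0, -0.15, 1]],
])

```text
clock: 13.42
eef_pos: [0.4677, 0.0896, 0.0841]
tool_rot: [0.531, 0.847, -0.002, 0.002]
ft_force: [-2.3, -1.2, 8.6]
grip_width: 0.0124
```

Run:
```python
from h import *
o=st()
```

```text
t 13.42 p [0.4677 0.0896 0.0841] jawyaw 25.81 tiltfix(units) [0.0107 0.0003] F [-2.32 -1.23  8.62] T [-0.185  0.692  0.272] w 0.0124 j [ 0.193  0.329 -0.318  0.925 -0.006  1.313]
```

Call:
move_arm([
  [[0, 0.001, 0.001, 0.008, 0, -0.15, 1], [0, 0.001, 0, 0, 0, -0.15, 1], [0, 0, 0, 0, 0, -0.15, 1], [0, 0, 0, 0, 0, -0.15, 1]],
])

```text
clock: 13.75
eef_pos: [0.4672, 0.0894, 0.0845]
tool_rot: [0.661, 0.75, -0.002, 0.001]
ft_force: [-1.4, -0.1, 2.2]
grip_width: 0.0119
```

Run:
```python
from h import *
o=st()
```

```text
t 13.75 p [0.4672 0.0894 0.0845] jawyaw 7.19 tiltfix(units) [ 0.0082 -0.0034] F [-1.38 -0.11  2.22] T [-0.059  0.243  0.167] w 0.0119 j [ 0.191  0.329 -0.317  0.927 -0.004  1.637]
```

Home plus 52°. I'll check the latch before going on.

Call:
move_arm([
  [[0, 0.001, 0, 0.008, -0.003, -0.15, 1], [0, 0, 0, 0, 0, -0.15, 1], [0, 0, -0.001, 0, 0, -0.15, 1]],
])

```text
clock: 14.0
eef_pos: [0.4668, 0.0893, 0.0842]
tool_rot: [0.748, 0.664, -0.001, 0.0]
ft_force: [-2.4, 0.1, 7.0]
grip_width: 0.0119
```

Run:
```python
from h import *
o=st()
c=shot('wrist','w10')
c=shot('scene','s10'); cv2.imwrite('pics/s10c.png',cv2.resize(c['pixels'][190:330,210:390,::-1],None,fx=4,fy=4,interpolation=cv2.INTER_CUBIC))
```

```text
t 14.0 p [0.4668 0.0893 0.0842] jawyaw -6.75 tiltfix(units) [ 0.0028 -0.0026] F [-2.43  0.08  7.02] T [-0.04  0.57  0.24] w 0.0119 j [ 1.900e-01  3.280e-01 -3.190e-01  9.250e-01 -1.000e-03  1.878e+00]
```

View pics/w10.png

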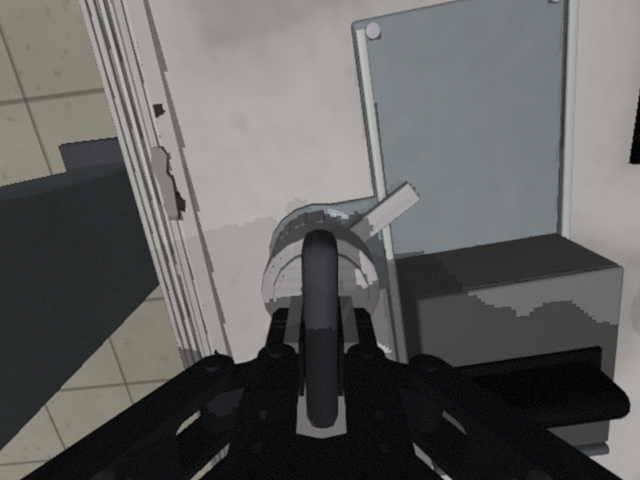

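View pics/s10c.png

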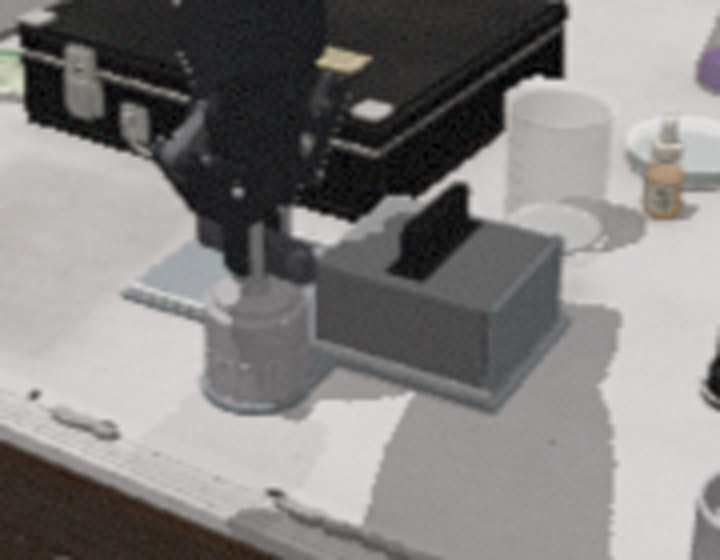

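Run:
```python
from h import *
for f,u,v in (('w9',404,264),('w4',222,52),('w7',323,132),('w10',411,190)):
    c=np.load('pics/%s.npz'%f); p=ray(c,u,v,.0195); d=p[:2]-[.4675,.0908]; print(f,p.round(4),np.hypot(*d).round(4),np.arctan2(d[1],d[0]).round(3))
```

```text
w9 [0.4912 0.1515 0.0195] 0.0652 1.198
w4 [0.4922 0.1516 0.0195] 0.0656 1.185
w7 [0.492  0.1525 0.0195] 0.0663 1.193
w10 [0.5205 0.1276 0.0195] 0.0645 0.607
```

Call:
move_arm([
  [[0, 0.001, 0.001, 0, 0, -0.15, 1], [0.001, 0.001, 0, 0, 0, -0.15, 1], [0, 0, 0, 0, 0, -0.15, 1], [0, 0, 0, 0, 0, -0.15, 1], [0, 0, 0, 0, 0, -0.15, 1]],
])

```text
clock: 14.52
eef_pos: [0.4662, 0.0896, 0.0842]
tool_rot: [0.864, 0.503, -0.003, -0.0]
ft_force: [-1.4, -0.2, 2.7]
grip_width: 0.0126
```

Run:
```python
from h import *
o=st()
```

```text
t 14.52 p [0.4662 0.0896 0.0842] jawyaw -29.56 tiltfix(units) [ 0.0046 -0.0086] F [-1.4  -0.19  2.7 ] T [0.012 0.243 0.199] w 0.0126 j [ 1.910e-01  3.290e-01 -3.180e-01  9.290e-01 -2.000e-03  2.277e+00]
```

Call:
move_arm([
  [[0.001, 0.001, 0, 0, -0.005, -0.1, 1], [0, 0, 0, 0, 0, -0.1, 1], [0, 0, 0, 0, 0, -0.1, 1]],
])

```text
clock: 14.77
eef_pos: [0.4658, 0.0897, 0.0842]
tool_rot: [0.902, 0.433, -0.002, 0.001]
ft_force: [-0.0, -0.7, 2.6]
grip_width: 0.0123
```

Run:
```python
from h import *
o=st()
```

```text
t 14.77 p [0.4658 0.0897 0.0842] jawyaw -38.73 tiltfix(units) [ 0.0056 -0.0073] F [-0.04 -0.7   2.64] T [0.075 0.201 0.451] w 0.0123 j [ 1.920e-01  3.280e-01 -3.190e-01  9.280e-01 -2.000e-03  2.438e+00]
```

Call:
move_arm([
  [[0.001, 0.001, 0, 0, 0, -0.06, 1], [0, 0, 0, 0, 0, -0.06, 1]],
])

```text
clock: 14.93
eef_pos: [0.4657, 0.0899, 0.0843]
tool_rot: [0.914, 0.405, -0.003, 0.001]
ft_force: [-1.7, -0.7, 2.9]
grip_width: 0.012
```

Run:
```python
from h import *
o=st()
c=shot('wrist','w11')
```

```text
t 14.93 p [0.4657 0.0899 0.0843] jawyaw -42.21 tiltfix(units) [ 0.0076 -0.0095] F [-1.7  -0.72  2.88] T [-0.052  0.157  0.889] w 0.012 j [ 0.193  0.329 -0.318  0.93  -0.003  2.5  ]
```

View pics/w11.png

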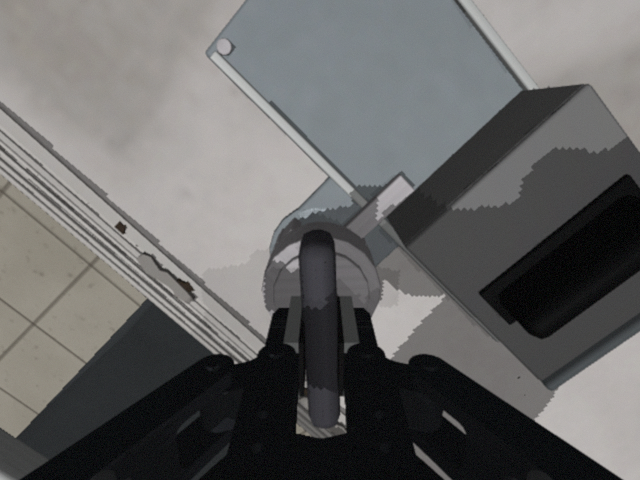

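Run:
```python
from h import *
for f,u,v in (('w11',406,180),):
    c=np.load('pics/%s.npz'%f); p=ray(c,u,v,.0195); d=p[:2]-[.4675,.0908]; print(f,p.round(4),np.hypot(*d).round(4),np.arctan2(d[1],d[0]).round(3))
```

```text
w11 [0.533  0.0962 0.0195] 0.0657 0.082
```

Call:
move_arm([
  [[0, 0, 0, 0, 0, 0, 1], [0, 0, 0, 0, 0, 0, 0.6], [0, 0, 0, 0, 0, 0, 0], [0, 0, 0, 0, 0, 0, 0], [0, 0, 0, 0, 0, 0, 0]],
])

```text
clock: 15.4
eef_pos: [0.4659, 0.0901, 0.0835]
tool_rot: [0.914, 0.406, -0.003, 0.001]
ft_force: [-0.6, 0.3, 0.6]
grip_width: 0.0424
```

Run:
```python
from h import *
o=st()
c=shot('wrist','w12')
```

```text
t 15.4 p [0.4659 0.0901 0.0835] jawyaw -42.04 tiltfix(units) [ 0.0069 -0.0095] F [-0.62  0.33  0.64] T [ 0.013 -0.046 -0.044] w 0.0424 j [ 0.193  0.33  -0.318  0.928 -0.003  2.497]
```

View pics/w12.png

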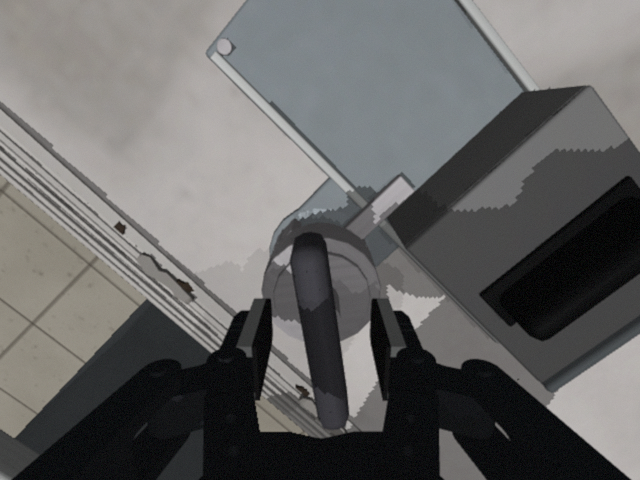

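Released; the tongue tip is still at about (404,178), unmoved. Next I'll rise and back off to check the whole scene.

Call:
move_arm([
  [[0, 0, 0.03, 0, 0, 0, 0], [0, 0, 0.05, 0, 0, 0, 0], [0, 0, 0.07, 0, 0, 0, 0], [0, 0, 0.07, 0, 0, 0, 0], [-0.02, -0.06, 0.02, 0, 0, 0, 0], [-0.02, -0.07, 0, 0, 0, 0, 0], [-0.02, -0.07, 0, 0, 0, 0, 0], [-0.02, -0.07, 0, 0, 0, 0, 0]],
])

```text
clock: 16.12
eef_pos: [0.4256, -0.044, 0.2083]
tool_rot: [0.911, 0.413, -0.002, 0.001]
ft_force: [0.2, 0.3, 0.2]
grip_width: 0.0425
```

Call:
move_arm([
  [[-0.02, -0.07, 0, 0, 0, 0, 0], [-0.02, -0.07, 0, 0, 0, 0, 0], [-0.02, -0.07, 0, 0, 0, 0, 0], [0, -0.07, 0, 0, 0, 0, 0], [0, -0.05, 0, 0, 0, 0, 0], [0, 0, 0, 0, 0, 0, 0]],
])

```text
clock: 16.62
eef_pos: [0.3913, -0.2213, 0.2103]
tool_rot: [0.912, 0.41, -0.0, 0.004]
ft_force: [0.5, -1.0, 0.4]
grip_width: 0.0426
```

Run:
```python
from h import *
o=st()
c=shot('scene','s13'); cv2.imwrite('pics/s13c.png',cv2.resize(c['pixels'][190:380,210:510,::-1],None,fx=2.6,fy=2.6,interpolation=cv2.INTER_CUBIC))
c=shot('top','t13'); cv2.imwrite('pics/t13c.png',cv2.resize(c['pixels'][160:325,150:490,::-1],None,fx=2.35,fy=2.35,interpolation=cv2.INTER_CUBIC))
W=pts(c); z=W[...,2]
def circ(n,x,y,r,lo,hi):
    m=(z>lo)&(z<hi)&(np.hypot(W[...,0]-x,W[...,1]-y)<r); q=(W[m][:,:2]*1000).astype(np.float32)
    print(n,m.sum(),W[m].mean(0).round(4) if len(q) else '',cv2.minEnclosingCircle(q) if len(q) else '')
circ('stack',.442,-.21,.05,.05,.075); circ('can',.58,-.331,.03,.055,.075); circ('eyep',.6,-.14,.03,.03,.06)
circ('bar',.4675,.091,.05,.09,.11); circ('bar high',.4675,.091,.05,.11,.13); circ('fin',.5626,.0334,.05,.083,.095)
```

```text
t 16.62 p [ 0.3913 -0.2213  0.2103] jawyaw -41.57 tiltfix(units) [0.0148 0.0047] F [ 0.5  -1.04  0.39] T [-0.055 -0.013 -0.001] w 0.0426 j [-0.511  0.154 -0.188  1.222 -0.006  1.785]
stack 133 [ 0.4417 -0.2125  0.0593] ((442.83343505859375, -211.72882080078125), 30.069061279296875)
can 204 [ 0.58   -0.3309  0.0641] ((580.32861328125, -331.8015441894531), 18.98853874206543)
eyep 86 [ 0.6005 -0.1402  0.0393] ((600.7124633789062, -140.63731384277344), 12.210502624511719)
bar 207 [0.4683 0.0886 0.1   ] ((467.93963623046875, 88.41991424560547), 39.73045349121094)
bar high 0  
fin 170 [0.563  0.0316 0.0888] ((563.253173828125, 30.68175506591797), 34.65629577636719)
```

View pics/s13c.png

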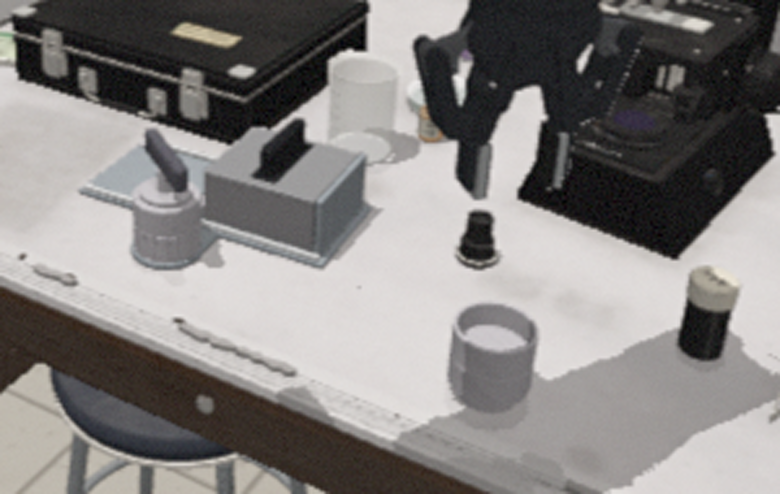

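View pics/t13c.png

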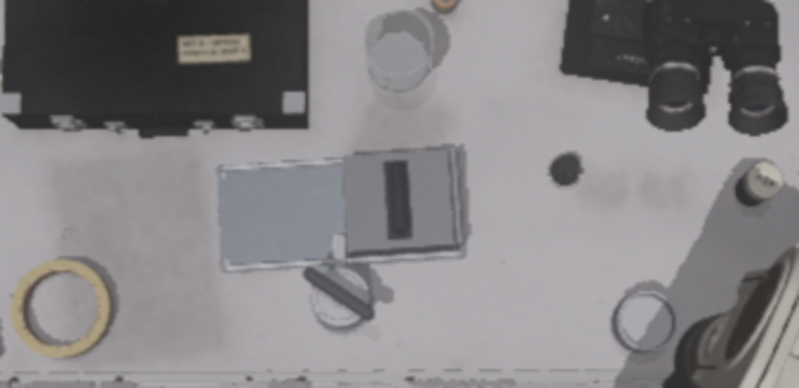

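The scene shows the hood shut, the key home and the tongue at about (338,245) across the track. The two remaining dishes and the bystanders haven't moved, so I'm handing in.

```bash
python3 -c "
from workcell import *
print(job_done())"
```

```text
the job is handed in; nothing more can be done
None
```

The job is done and handed in at about 16.6 s of the 72 s allowed; no verdict was reported.

**What I did**
- I lifted only the top dish off the stack and set it upright on the pad.
- I slid the hood shut against its stop.
- I pressed the key with about 5 N and turned it until it dropped, about 30° clockwise from its start.
- I turned it on clockwise until the latch met its stop, then let go and backed away.

**Last checks**

| Item | Measured |
|---|---|
| Dish on the pad (before the hood closed) | within about 0.5 mm of the seat |
| Hood travel | 112 mm (fully shut) |
| Key handle | bar top at about 100 mm, about 16 mm lower than at the start (home in the keyway) |
| Latch | about 1.11 rad by camera, against a stop at 1.1; turning torque rose to about 0.9 Nm at the stop |
| Two lower dishes, can, eyepiece | within about 1 mm of where they started |
| Beaker, tape | look undisturbed by eye; not measured |

**Small disagreements**
- The key's bar sprang back a few degrees when released. The latch tongue stayed at its stop.
- The gripper crept up 5 to 8 mm while closing on the dish and on the fin. Both grasps still held.

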